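# Close the spice jar and hold the carousel's index knob up

## Task

On the round wooden spice carousel, the squat white jar's ribbed steel screw cap is loose: turn it clockwise until it is fully tight. Then pull the black knob of the carousel's sprung index pin all the way up, so that the pin is clear of its hole, and finish while still holding it there so that I can turn the carousel. Leave everything else on the counter and the carousel where it stands.

Things in the scene. Friction and masses are not known exactly. Their poses are not given: they have to be found in the camera images.
- carousel: Fixed wooden disc, 280 mm across, top 40 mm above the counter; origin on the counter under its centre, z up. Hub at the centre 30 mm wide, top at 79 mm. On its own +x side, outside the rim, a steel bracket's post (outer face 180 mm from the centre, 44 mm wide) with an arm 30 mm wide over the rim, top at 76 mm. It does not turn. Jar, bottle and mill stand 95 mm from the centre.
- seat_hole (a point): Mouth of the hole in the disc's top (40 mm above the counter) in which the pin sits, 125 mm from the carousel's centre along its +x, right below the knob. The jar, oil bottle and pepper mill stand at 60, 180 and 300 degrees round from it, in any order.
- jar: The squat white ceramic jar, 64 mm across and 60 mm high below the cap, fixed in its place on the carousel; origin at the centre of its underside (40 mm above the counter), z up. It stands in any of the three places.
- cap_top (a point): Centre of the top face of the jar's ribbed steel screw cap: 56 mm across, 58 mm over its ribs (the ribs are only seen), 20 mm high, its top 120 mm above the counter. A small dark rib lies on top, which is only seen. The cap turns about the vertical through this point, in place, without rising.
- jar_cap (a joint): Turn of the jar's cap in rad: 0 = fully tight against its stop, positive = unscrewed (anticlockwise seen from above), up to 1.4. Starts 0.7 to 1.2 loose. Turning clockwise seen from above tightens it. Friction about 0.1 N m; it stays where it is left.
- index_pin (a joint): Lift of the index pin in m: 0 = seated, 0.020 = fully up against its stop. A spring pulls it back down at once when let go: 4.5 N when seated, rising to about 9.5 N at the stop.
- knob_mid (a point): Grip point on the axis of the index pin's black round knob, 16 mm above the knob's underside; 104 mm above the counter when seated, rising with the pin. The knob is 28 mm high, 22 mm across at its foot and 30 mm across from 9 to 24 mm above its underside (underside 88 mm above the counter when seated).
- pin_tip (a point): Lower end of the 8 mm steel index pin, on its axis; seated it is 12 mm below the carousel's top. The pin slides in a dark sleeve (22 mm across, top 83 mm above the counter) in the bracket's arm, just under the knob.
- oil_bottle: Bystander: green glass oil bottle, 44 mm across, 100 mm high, loose on the carousel; origin at the centre of its underside.
- pepper_mill: Bystander: dark wooden pepper mill, 48 mm across, 102 mm high, loose on the carousel; origin at the centre of its underside.
- mug: Bystander: white mug, 80 mm across, 92 mm high; origin at the centre of its underside.
- bowl: Bystander: blue bowl, 130 mm across, 55 mm high; origin at the centre of its underside.
- plate: Bystander: white plate, 200 mm across, 18 mm high; origin at the centre of its underside.
- cup: Bystander: yellow tumbler, 72 mm across, 100 mm high; origin at the centre of its underside.
- spoon: Bystander: spoon lying flat on the counter, along its own x.

How it is judged:
On the way, in this order (a step that is already met when the one before it is completed fails the run):
1. the jar's cap is screwed fully tight while the pin is still seated (value of joint jar_cap below 0.1 rad and value of joint index_pin below 0.003 m), for 0.2 s.
2. the index pin is pulled fully up, clear of its hole (value of joint index_pin above 0.016 m and z of pin_tip in the frame of seat_hole above 0.003 m and contact force between the fingers and index_pin above 2 N), for 0.3 s.
At the end, for the whole second after the job is handed in: The program finishes while the fingers hold the knob (at least 2 N on it): the index pin is lifted by more than 16 mm of its 20 mm, its tip more than 3 mm above the mouth of its hole, and the jar's cap is within 0.1 rad of its tight stop (all of step 2 and value of joint jar_cap below 0.1 rad); the arm keeps its last pose, push and grip.
It fails at once if the oil bottle or pepper mill on the carousel is shifted by more than 30 mm or knocked over (distance of any of oil_bottle, pepper_mill from where it was at the start of the episode above 0.03 m or angle between any of oil_bottle, pepper_mill's own z axis and vertical above 0.5 rad).
It fails at once if the mug or cup is shifted by more than 30 mm or knocked over (distance of any of mug, cup from where it was at the start of the episode above 0.03 m or angle between any of mug, cup's own z axis and vertical above 0.5 rad).
It fails at once if the bowl, plate or spoon is shifted by more than 30 mm (distance of any of bowl, plate, spoon from where it was at the start of the episode above 0.03 m).
It also fails if it takes over 35 s, if anything falls off the work surface, if the arm or the gripper's body presses on something with over 40 N, if the wrist force passes 120 N, or if a joint passes its speed limit or range.

## Robot

A 7-joint arm with a two-finger parallel gripper is mounted at the origin on the work surface. World frame = base frame: x ahead of the robot, y to its left, z up, the work surface at z = 0. Lengths are in m, angles in rad, forces in N, time in s.
With the tool pointing down it reaches from about 0.4 to 0.9 m from the base axis. Payload 5.5 kg.
Tool frame: the origin (TCP) lies between the finger pads; the fingertips stand 14 mm ahead of it and the grasp point (between the pads) lies 5 mm behind it (finger_overhang is the z of the fingertips in the tool frame, in m); z points along the fingers, y is the direction in which the jaws open and shut (so a half turn about z gives the same grasp; the last joint's range is limited). The gripper opens to 85 mm and grips with 20 to 120 N. Pads are 22 mm wide; open, the fingers measure 114 mm over their backs; the gripper's body (76 mm by 85 mm) begins 54 mm behind the grasp point. The pads swing forward as they close: fully open they stand 13 mm farther back than shut.
Start: joints at [-0.877, 0.501, -0.427, 1.55, 0.221, 1.138, -0.21], TCP at [0.271, 0.591, 0.245] pointing down, gripper open.
Joint ranges: [-2.88, 2.88], [-0.31, 2.03], [-1.54, 1.56], [0.2, 2.42], [-1.41, 4.55], [0.19, 2.02], [-2.57, 2.57]. Speed limits (rad/s): [2.57, 2.57, 3.14, 3.14, 3.14, 3.14, 3.14].

## Interface

Orientations are given as [roll, pitch, yaw] about the fixed x, y, z axes, in that order (R = Rz(yaw) Ry(pitch) Rx(roll)).
In Python, from station import * gives the robot as it stands. The module is installed in compiled form; this text tells all that it offers.
- The arm moves only by the tool move_arm, never from a script. Its argument "steps" is a list of rows, each an object with "delta_pos": the shift along the tool's x, y, z in m, a list of three; "rot": the turn, a rotation vector about the tool's x, y, z in degrees, a list of three; "jaw": the closure, from -1 (fully open) to 1 (shut). In form: [{"delta_pos": [dx, dy, dz], "rot": [rx, ry, rz], "jaw": jaw}, ...]. A call has 1 to 8 rows; each row shifts and turns the commanded pose from where the row before left it, along the tool's axes as they then stand; what a row does not reach is not made up. A row lasts 1/10 s, in which the tool goes at most 50 mm and 8.59 degrees, less where a joint would pass 70% of its speed; a pose out of reach is approached as far as the arm can. A call with a gripper value outside its range is refused whole. The fingers move at their own pace and stop on an object; "newtons" is the grip in N (left out, the last holds). Time passes only in rows, so rows that do not move let the fingers close. It gives the time, the measured TCP pose, the force and the opening at its end, in the units of the state.
- observe(): the state, without advancing time (a new reading comes with each control period).
- camera(name): name is "scene" or "top" or "wrist"; returns (picture, depth): 384x512x3 uint8, blue, green, red; 384x512 float32, m along the optical axis (not along the pixel's ray), 0 where there is no reading.
- camera_model(name): a dict with "fov_y" (degrees; the focal length in pixels is half the picture's height over the tangent of half this angle, whatever the lens; pixels are square), "cx", "cy" (the principal point, pixels), "world_to_cam" (4x4, takes a point from world to camera coordinates); the wrist camera has in their place "mount" (4x4, takes a point from camera to tool coordinates, whose origin is the TCP and whose axes are the flange's). Camera axes: x right, y down, z forward; pixel columns grow to the right and rows downward; lengths in m; the calibration is good to about 2 mm. A picture is of the moment at which its call begins: read the wrist's pose just before it. camera_model takes no time and is no camera call.
- sign_off(): hands the job in, once; it reports no verdict.
The state is a dict: "time_s": time; "joints": joint angles; "dq": joint speeds; "tau": joint torques, N m; "position": TCP position; "orientation": TCP orientation; "force": force on the tool from outside, world axes, zero at the start; "torque": the same for the moment, N m; "gripper_width": finger opening in m.
Only numpy, scipy, OpenCV 4.12 (cv2) and the standard library are available. Lean on these libraries where they do the work, as an engineer would, in place of code of your own. Each camera call takes 0.05 s, during which the arm holds its last target. There are 200 camera calls.

## Working session

There is one attempt and no reset: what is moved stays moved. The work goes in short steps, Python scripts to look and compute and a tool call to move; the robot and the scene stay as the last step left them, time stands still between calls to the robot, and variables do not carry over. Pictures are saved under pics/ and viewed, about 8 in all and at most 12, crops included, and the job is handed in when it is done.

Besides the shell and the picture viewer there is one more tool, called after "Emit:" by a JSON object that holds its "op" and its "data", one argument or row to a line. move_arm: Moves the arm, as the interface text tells. Its arguments: {"type":"object","properties":{"steps":{"type":"array"},"newtons":{"type":"number"}},"required":["steps"]}

```bash
mkdir -p pics; cat > h.py <<'E'
from station import *
import numpy as np, cv2
def K(m):
    f=192/np.tan(np.radians(m["fov_y"])/2); return f,m["cx"],m["cy"]
def cloud(name):
    m=camera_model(name)
    p,d=camera(name); f,cx,cy=K(m)
    v,u=np.mgrid[0:384,0:512]
    P=np.stack([(u-cx)/f*d,(v-cy)/f*d,d,np.ones_like(d)],-1)
    return p,d,P@np.linalg.inv(m["world_to_cam"]).T[:, :3]
E
python3 - <<'E'
from h import *
s=observe();print(s)
for n in("scene","top"):
    p,d,W=cloud(n);cv2.imwrite(f"pics/{n}.png",p);np.savez(f"{n}.npz",p=p,d=d,W=W)
    print(n,camera_model(n))
a=cv2.imread("pics/scene.png");b=cv2.imread("pics/top.png")
cv2.imwrite("pics/both.png",np.hstack([a[:,:],b])[:,:])
E
```

```text
{'time_s': 0.0, 'joints': array([-0.87677895,  0.50187223, -0.42676974,  1.55145713,  0.2208171 ,
        1.13827901, -0.21029708]), 'dq': array([-1.63674514e-04,  5.10005585e-04, -1.39696704e-03, -1.60548361e-03,
       -2.67375597e-04,  2.22335050e-03, -6.81842139e-05]), 'tau': array([-2.42148953e-04, -5.69517624e+01, -5.81600592e+00, -2.80933034e+01,
        1.07983369e-02,  1.19820633e-02, -7.32854577e-07]), 'position': array([0.27122704, 0.58997625, 0.24423916]), 'orientation': array([-3.13963610e+00, -5.09059632e-05,  2.71082278e+00]), 'force': array([ 1.2286322 ,  0.03586686, -0.103236  ]), 'torque': array([ 0.01247252, -0.06564774, -0.02586645]), 'gripper_width': 0.08560334044501501}
scene {'fov_y': 55.105890930505495, 'cx': 255.7364486926796, 'cy': 189.2041398174015, 'world_to_cam': array([[ 2.30475235e-02,  9.99655254e-01, -1.25771272e-02,
         1.24788406e-02],
       [ 8.48786301e-01, -2.62132622e-02, -5.28085864e-01,
        -3.56493106e-01],
       [-5.28233497e-01,  1.49577807e-03, -8.49097836e-01,
         1.59421856e+00],
       [ 0.00000000e+00,  0.00000000e+00,  0.00000000e+00,
         1.00000000e+00]])}
top {'fov_y': 53.994399095235615, 'cx': 254.6573847696673, 'cy': 188.99116723290302, 'world_to_cam': array([[-0.13490704, -0.99085687, -0.0016598 ,  0.03631522],
       [-0.97102786,  0.13254037, -0.1988415 ,  0.52953957],
       [ 0.19724346, -0.02521341, -0.98003026,  1.15632515],
       [ 0.        ,  0.        ,  0.        ,  1.        ]])}
```

View pics/top.png

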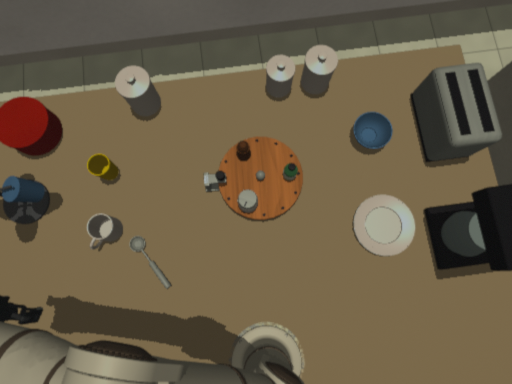

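View pics/scene.png

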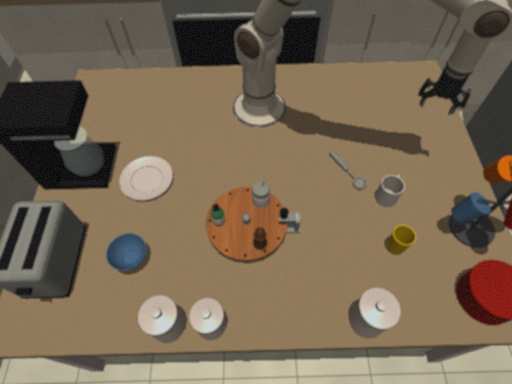

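Top picture: the hub is at about (261,178), the jar cap at (248,200), the knob at (220,176), the mill at (243,150) and the bottle at (290,172). Next I measure these from depth.

```bash
python3 - <<'E'
from h import *
for n,px in(("top",dict(hub=(261,178),cap=(248,200),knob=(220,176),mill=(243,150),bot=(290,172))),("scene",dict(hub=(247,218),cap=(261,190),knob=(284,214),mill=(260,236),bot=(217,213)))):
    z=np.load(n+".npz");W=z["W"];m=camera_model(n);f,cx,cy=K(m)
    for k,(u,v) in px.items():
        R=W[v-14:v+15,u-14:u+15].reshape(-1,3)
        c=W[v,u]; 
        zt=dict(hub=.079,cap=.12,knob=.116,mill=.142,bot=.14)[k]
        s=R[(abs(R[:,2]-zt)<.007)]
        s=s[np.linalg.norm(s[:,:2]-c[:2],axis=1)<.045]
        # ray at pixel with plane z=zt
        print(n,k,c.round(3),len(s),s.mean(0).round(4) if len(s) else 0, ((s.max(0)+s.min(0))/2).round(4) if len(s) else 0,np.ptp(s,axis=0).round(3) if len(s) else 0)
    # disc fit
    D=W[100:280,150:360].reshape(-1,3) if n=="scene" else W[110:240,190:330].reshape(-1,3)
    D=D[abs(D[:,2]-.04)<.006]; 
    c,r=cv2.minEnclosingCircle((D[:,:2]*1000).astype(np.float32)); print("disc",c,r)
a=cv2.imread("pics/top.png")[125:230,190:320];cv2.imwrite("pics/c1.png",cv2.resize(a,None,fx=5,fy=5,interpolation=2))
E
```

```text
top hub [ 0.559 -0.06   0.067] 50 [ 0.5716 -0.0583  0.0767] [ 0.5728 -0.0582  0.0771] [0.024 0.025 0.01 ]
top cap [ 0.485 -0.009  0.12 ] 274 [ 0.4917 -0.0073  0.1205] [ 0.4921 -0.0072  0.1197] [0.056 0.055 0.012]
top knob [0.572 0.066 0.116] 76 [0.5765 0.0661 0.1165] [0.5767 0.0666 0.1158] [0.029 0.028 0.012]
top mill [ 0.644 -0.015  0.116] 56 [ 0.6549 -0.0141  0.1397] [ 0.6551 -0.0149  0.1402] [0.028 0.028 0.01 ]
top bot [ 0.555 -0.148  0.116] 41 [ 0.5671 -0.153   0.1401] [ 0.5673 -0.1532  0.1387] [0.019 0.021 0.011]
disc (571.6582641601562, -40.11687088012695) 156.78134155273438
scene hub [ 0.58  -0.054  0.078] 35 [ 0.5729 -0.0592  0.076 ] [ 0.5739 -0.0606  0.0777] [0.024 0.02  0.011]
scene cap [ 0.497 -0.005  0.119] 201 [ 0.493  -0.0081  0.1192] [ 0.4928 -0.008   0.1191] [0.058 0.054 0.012]
scene knob [0.59  0.066 0.118] 60 [0.5778 0.066  0.1148] [0.5769 0.0659 0.1141] [0.026 0.029 0.009]
scene mill [ 0.671 -0.013  0.132] 51 [ 0.6576 -0.0152  0.1395] [ 0.6584 -0.0144  0.139 ] [0.023 0.028 0.008]
scene bot [ 0.58  -0.149  0.119] 37 [ 0.5677 -0.153   0.139 ] [ 0.5672 -0.1537  0.1397] [0.022 0.02  0.01 ]
disc (355.06201171875, -12.8045654296875) 361.6521911621094
```

View pics/c1.png

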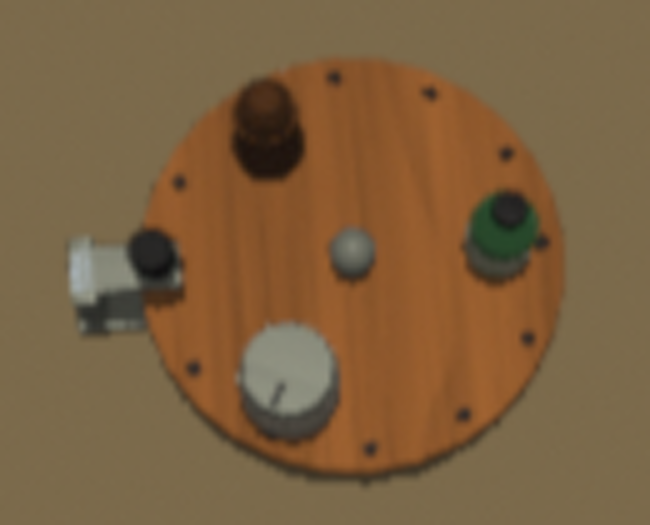

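Emit:
{"op": "move_arm", "data": {
  "steps": [
    {"delta_pos": [-0.032, -0.032, 0], "rot": [0, 0, 0], "jaw": -1},
    {"delta_pos": [-0.032, -0.032, 0], "rot": [0, 0, 0], "jaw": -1},
    {"delta_pos": [-0.032, -0.032, 0], "rot": [0, 0, 0], "jaw": -1},
    {"delta_pos": [-0.032, -0.032, 0], "rot": [0, 0, 0], "jaw": -1},
    {"delta_pos": [-0.032, -0.032, 0], "rot": [0, 0, 0], "jaw": -1},
    {"delta_pos": [-0.032, -0.032, 0], "rot": [0, 0, 0], "jaw": -1},
    {"delta_pos": [-0.032, -0.032, 0], "rot": [0, 0, 0], "jaw": -1},
    {"delta_pos": [0, 0, 0], "rot": [0, 0, 0], "jaw": -1}
  ],
  "newtons": 40
}}

```text
time_s: 0.9
position: [0.384, 0.2865, 0.2447]
orientation: [-3.138, 0.002, 2.701]
force: [1.0, 0.8, -0.5]
gripper_width: 0.0854
```

```bash
cat > to.py <<'E'
from h import *
import sys
from scipy.spatial.transform import Rotation as Ro
s=observe();R=Ro.from_euler("xyz",s["orientation"]).as_matrix()
t=np.array(list(map(float,sys.argv[1:4])))
print("t",s["time_s"],"pos",s["position"].round(4),"rpy",s["orientation"].round(4),"j",s["joints"].round(2),"F",s["force"].round(1),"T",s["torque"].round(2),"w",s["gripper_width"])
print("tool delta",(R.T@(t-s["position"])).round(4),"x",R[:,0].round(3),"y",R[:,1].round(3))
E
python3 to.py 0.4925 -0.0077 0.2
```

```text
t 0.9 pos [0.384  0.2865 0.2447] rpy [-3.1378e+00  1.9000e-03  2.7010e+00] j [-0.39  0.18 -0.35  1.97  0.08  1.01  0.36] F [ 1.   0.8 -0.5] T [ 0.   -0.05 -0.01] w 0.0854099598658379
tool delta [-0.2235 -0.2196  0.046 ] x [-0.905  0.426 -0.002] y [ 0.426  0.904 -0.004]
```

Emit:
{"op": "move_arm", "data": {
  "steps": [
    {"delta_pos": [-0.032, -0.0314, 0.0], "rot": [0, 0, 0], "jaw": -1},
    {"delta_pos": [-0.032, -0.0314, 0.0], "rot": [0, 0, 0], "jaw": -1},
    {"delta_pos": [-0.032, -0.0314, 0.0], "rot": [0, 0, 0], "jaw": -1},
    {"delta_pos": [-0.032, -0.0314, 0.01], "rot": [0, 0, 0], "jaw": -1},
    {"delta_pos": [-0.032, -0.0314, 0.01], "rot": [0, 0, 0], "jaw": -1},
    {"delta_pos": [-0.032, -0.0314, 0.01], "rot": [0, 0, 0], "jaw": -1},
    {"delta_pos": [-0.0315, -0.0312, 0.015], "rot": [0, 0, 0], "jaw": -1},
    {"delta_pos": [0, 0, 0], "rot": [0, 0, 0], "jaw": -1}
  ]
}}

```text
time_s: 1.7
position: [0.4929, -0.006, 0.1983]
orientation: [-3.138, -0.001, 2.701]
force: [-0.6, -0.4, -0.3]
gripper_width: 0.0854
```

```bash
python3 - <<'E'
from h import *
from scipy.spatial.transform import Rotation as Ro
m=camera_model("wrist");s=observe();p,d=camera("wrist");f,cx,cy=K(m)
cv2.imwrite("pics/w1.png",p)
T=np.eye(4);T[:3,:3]=Ro.from_euler("xyz",s["orientation"]).as_matrix();T[:3,3]=s["position"]
v,u=np.mgrid[0:384,0:512]
P=np.stack([(u-cx)/f*d,(v-cy)/f*d,d,np.ones_like(d)],-1)
W=(P@(T@m["mount"]).T)[...,:3]
print(m["mount"].round(3))
for k,c,z,r in(("cap",(.4925,-.0077),.12,.045),("knob",(.577,.066),.116,.03)):
    q=W[(d>0)&(abs(W[...,2]-z)<.005)&(np.hypot(W[...,0]-c[0],W[...,1]-c[1])<r)]
    if len(q):print(k,len(q),q.mean(0).round(4),((q.max(0)+q.min(0))/2).round(4),np.ptp(q,axis=0).round(4))
E
python3 to.py 0.4925 -0.0077 0.112
```

```text
[[-0.001 -0.952 -0.307  0.078]
 [ 1.    -0.001 -0.001 -0.   ]
 [ 0.    -0.307  0.952 -0.128]
 [ 0.     0.     0.     1.   ]]
cap 4354 [ 0.49   -0.0079  0.1196] [ 0.4916 -0.0088  0.1193] [0.058  0.0581 0.0087]
knob 696 [0.5729 0.0674 0.1149] [0.5756 0.067  0.1143] [0.027  0.0252 0.0067]
t 1.75 pos [ 0.4925 -0.0024  0.1989] rpy [-3.1396e+00 -2.0000e-03  2.7047e+00] j [ 0.04  0.25 -0.11  1.99  0.03  0.9   1.05] F [-1.2  1.2 -0.2] T [ 0.11  0.03 -0.05] w 0.08531043777015734
tool delta [-0.0024 -0.0046  0.0869] x [-0.906  0.423  0.002] y [ 0.423  0.906 -0.002]
```

View pics/w1.png

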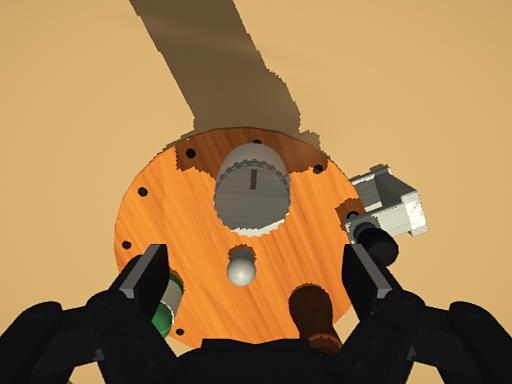

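Emit:
{"op": "move_arm", "data": {
  "steps": [
    {"delta_pos": [-0.001, -0.003, 0.01], "rot": [0, 0, 0], "jaw": -1},
    {"delta_pos": [0, 0, 0.01], "rot": [0, 0, 0], "jaw": -1},
    {"delta_pos": [0, 0, 0.01], "rot": [0, 0, -8], "jaw": -1},
    {"delta_pos": [0, 0, 0.01], "rot": [0, 0, 0], "jaw": -1},
    {"delta_pos": [0, 0, 0], "rot": [0, 0, 0], "jaw": -1}
  ]
}}

```text
time_s: 2.25
position: [0.491, -0.0014, 0.1586]
orientation: [-3.141, -0.003, 2.849]
force: [-0.2, -0.8, 0.5]
gripper_width: 0.0856
```

```bash
python3 to.py 0.4923 -0.008 0.112; python3 - <<'E'
from h import *
print([observe()["position"].round(4).tolist() for _ in range(3)])
E
```

```text
t 2.25 pos [ 0.491  -0.0014  0.1586] rpy [-3.141e+00 -3.100e-03  2.849e+00] j [ 0.06  0.31 -0.13  2.03  0.05  0.81  1.18] F [-0.2 -0.8  0.5] T [0.03 0.   0.02] w 0.08564627639721153
tool delta [-0.0033 -0.0059  0.0466] x [-0.957  0.288  0.003] y [ 0.288  0.957 -0.001]
[[0.491, -0.0014, 0.1586], [0.491, -0.0014, 0.1586], [0.491, -0.0014, 0.1586]]
```

```bash
cat > wr.py <<'E'
from h import *
from scipy.spatial.transform import Rotation as Ro
m=camera_model("wrist");f,cx,cy=K(m);ps=[];res={}
for i in range(4):
    s=observe();p,d=camera("wrist");ps.append(s["position"])
    T=np.eye(4);T[:3,:3]=Ro.from_euler("xyz",s["orientation"]).as_matrix();T[:3,3]=s["position"]
    v,u=np.mgrid[0:384,0:512]
    P=np.stack([(u-cx)/f*d,(v-cy)/f*d,d,np.ones_like(d)],-1)
    Q=P@m["mount"].T; W=(Q@T.T)[...,:3]
    for k,c,z,r in(("cap",(.4923,-.008),.12,.045),("knob",(.577,.066),.115,.03)):
        g=(d>0)&(abs(W[...,2]-z)<.005)&(np.hypot(W[...,0]-c[0],W[...,1]-c[1])<r)
        if g.sum()>50: res.setdefault(k,[]).append(np.r_[(W[g].max(0)+W[g].min(0))/2,(Q[g].max(0)+Q[g].min(0))[:3]/2,np.ptp(Q[g],axis=0)[:3]])
print(np.round(ps,4))
for k in res: print(k,"world, tool, extent",np.round(res[k],4))
cv2.imwrite("pics/w_last.png",p)
E
python3 wr.py
```

```text
[[ 0.491  -0.0014  0.1586]
 [ 0.4915 -0.0017  0.1594]
 [ 0.4922 -0.0018  0.16  ]
 [ 0.4926 -0.002   0.1604]]
cap world, tool, extent [[ 0.4914 -0.0087  0.1193 -0.0024 -0.0068  0.0393  0.058   0.0575  0.0087]
 [ 0.4912 -0.0087  0.1196 -0.0018 -0.0068  0.0398  0.0582  0.0575  0.0093]
 [ 0.4915 -0.0087  0.1195 -0.0012 -0.0069  0.0405  0.058   0.0576  0.009 ]
 [ 0.4915 -0.0088  0.1194 -0.0009 -0.0068  0.041   0.0582  0.0578  0.0088]]
```

Emit:
{"op": "move_arm", "data": {
  "steps": [
    {"delta_pos": [-0.001, -0.007, 0.0], "rot": [0, 0, 0], "jaw": -1},
    {"delta_pos": [0, 0, 0.01], "rot": [0, 0, 0], "jaw": -1},
    {"delta_pos": [0, 0, 0.01], "rot": [0, 0, 0], "jaw": -1},
    {"delta_pos": [0, 0, 0.01], "rot": [0, 0, 0], "jaw": -1},
    {"delta_pos": [0, 0, 0.008], "rot": [0, 0, 0], "jaw": -1},
    {"delta_pos": [0, 0, 0.007], "rot": [0, 0, 0], "jaw": -1},
    {"delta_pos": [0, 0, 0], "rot": [0, 0, 0], "jaw": -1},
    {"delta_pos": [0, 0, 0], "rot": [0, 0, 0], "jaw": -1}
  ]
}}

```text
time_s: 3.25
position: [0.4913, -0.0094, 0.1151]
orientation: [-3.142, -0.001, 2.851]
force: [1.1, -1.4, 0.2]
gripper_width: 0.0853
```

```bash
python3 wr.py; python3 to.py 0.4915 -0.0085 0.112
```

```text
[[ 0.4913 -0.0094  0.1151]
 [ 0.4916 -0.0094  0.1154]
 [ 0.4917 -0.0094  0.1156]
 [ 0.4918 -0.0094  0.1157]]
cap world, tool, extent [[ 4.913e-01 -7.800e-03  1.200e-01  2.000e-04  1.000e-03 -4.900e-03
   5.860e-02  8.870e-02  1.000e-02]
 [ 4.914e-01 -7.900e-03  1.200e-01  4.000e-04  1.100e-03 -4.600e-03
   5.860e-02  8.890e-02  1.000e-02]
 [ 4.916e-01 -8.000e-03  1.200e-01  8.000e-04  9.000e-04 -4.400e-03
   5.800e-02  8.860e-02  9.900e-03]
 [ 4.914e-01 -7.900e-03  1.200e-01  7.000e-04  1.000e-03 -4.300e-03
   5.830e-02  8.880e-02  1.000e-02]]
knob world, tool, extent [[ 5.829e-01  6.080e-02  1.149e-01 -6.790e-02  9.410e-02  1.000e-04
   9.700e-03  1.460e-02  3.900e-03]
 [ 5.837e-01  6.080e-02  1.144e-01 -6.910e-02  9.390e-02  1.000e-03
   1.020e-02  1.460e-02  5.900e-03]
 [ 5.839e-01  6.110e-02  1.148e-01 -6.860e-02  9.430e-02  9.000e-04
   8.800e-03  1.470e-02  4.100e-03]
 [ 5.837e-01  6.090e-02  1.150e-01 -6.840e-02  9.400e-02  8.000e-04
   9.100e-03  1.430e-02  4.200e-03]]
t 3.45 pos [ 0.4918 -0.0094  0.1157] rpy [3.1413e+00 9.0000e-04 2.8504e+00] j [ 0.07  0.38 -0.12  2.06  0.07  0.71  1.18] F [-0.5  0.2  0. ] T [ 0.03 -0.   -0.03] w 0.08544614358964966
tool delta [0.0006 0.0008 0.0037] x [-0.958  0.287 -0.001] y [0.287 0.958 0.   ]
```

View pics/w_last.png

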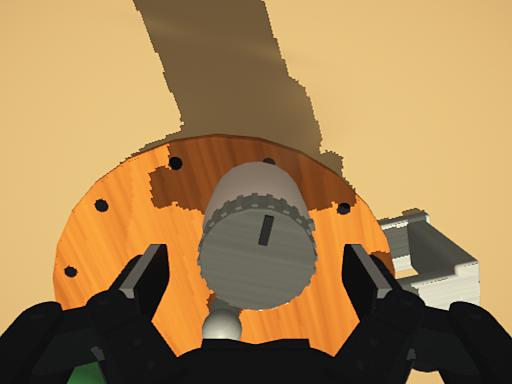

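Emit:
{"op": "move_arm", "data": {
  "steps": [
    {"delta_pos": [0, 0.0005, 0.003], "rot": [0, 0, 0], "jaw": -1},
    {"delta_pos": [0, 0, 0], "rot": [0, 0, 0], "jaw": 1},
    {"delta_pos": [0, 0, 0], "rot": [0, 0, 0], "jaw": 1},
    {"delta_pos": [0, 0, 0], "rot": [0, 0, 0], "jaw": 1},
    {"delta_pos": [0, 0, 0], "rot": [0, 0, 0], "jaw": 1},
    {"delta_pos": [0, 0, 0], "rot": [0, 0, 0], "jaw": 1},
    {"delta_pos": [0, 0, 0], "rot": [0, 0, 0], "jaw": 1},
    {"delta_pos": [0, 0, 0], "rot": [0, 0, 0], "jaw": 1}
  ],
  "newtons": 40
}}

```text
time_s: 4.25
position: [0.4917, -0.0084, 0.1127]
orientation: [3.141, 0.0, 2.851]
force: [-2.5, 1.8, 5.5]
gripper_width: 0.0546
```

```bash
python3 to.py 0.4915 -0.0085 0.112
```

```text
t 4.25 pos [ 0.4917 -0.0084  0.1127] rpy [3.1410e+00 2.0000e-04 2.8508e+00] j [ 0.06  0.38 -0.12  2.06  0.07  0.71  1.18] F [-2.5  1.8  5.5] T [ 0.46  0.38 -0.03] w 0.054627187354347295
tool delta [ 0.0001 -0.0001  0.0007] x [-0.958  0.287 -0.   ] y [0.287 0.958 0.001]
```

Emit:
{"op": "move_arm", "data": {
  "steps": [
    {"delta_pos": [0, 0, 0], "rot": [0, 0, 6], "jaw": 1},
    {"delta_pos": [0, 0, 0], "rot": [0, 0, 6], "jaw": 1},
    {"delta_pos": [0, 0, 0], "rot": [0, 0, 6], "jaw": 1},
    {"delta_pos": [0, 0, 0], "rot": [0, 0, 6], "jaw": 1},
    {"delta_pos": [0, 0, 0], "rot": [0, 0, 6], "jaw": 1},
    {"delta_pos": [0, 0, 0], "rot": [0, 0, 0], "jaw": 1}
  ]
}}

```text
time_s: 4.85
position: [0.4914, -0.0089, 0.1127]
orientation: [-3.141, -0.0, 2.324]
force: [-2.8, 0.4, 5.3]
gripper_width: 0.0548
```

```bash
python3 wr.py >/dev/null; python3 to.py 0.4915 -0.0085 0.112
```

```text
t 5.05 pos [ 0.4914 -0.0089  0.1127] rpy [-3.1415e+00 -2.0000e-04  2.3267e+00] j [-0.03  0.38 -0.    2.06  0.    0.7   0.72] F [-2.6  0.5  6.3] T [ 0.24  0.4  -0.1 ] w 0.05499090499041506
tool delta [0.0002 0.0003 0.0007] x [-0.686  0.728  0.   ] y [ 0.728  0.686 -0.   ]
```

View pics/w_last.png

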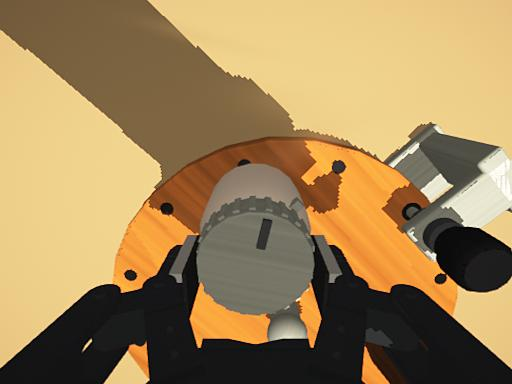

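The rib at (264,234) kept its place in the hand, so the cap turned with it. I'll keep turning until the torque shows the stop.

Emit:
{"op": "move_arm", "data": {
  "steps": [
    {"delta_pos": [0, 0, 0], "rot": [0, 0, 5], "jaw": 1},
    {"delta_pos": [0, 0, 0], "rot": [0, 0, 5], "jaw": 1},
    {"delta_pos": [0, 0, 0], "rot": [0, 0, 0], "jaw": 1}
  ]
}}

```text
time_s: 5.35
position: [0.4913, -0.009, 0.1127]
orientation: [-3.141, -0.0, 2.15]
force: [-3.7, 0.8, 6.5]
gripper_width: 0.0544
```

```bash
python3 to.py 0.4915 -0.0085 0.112
```

```text
t 5.35 pos [ 0.4913 -0.009   0.1127] rpy [-3.1413e+00 -2.0000e-04  2.1497e+00] j [-0.07  0.38  0.04  2.06 -0.02  0.7   0.56] F [-3.7  0.8  6.5] T [ 0.13  0.48 -0.05] w 0.054376703186383636
tool delta [0.0003 0.0005 0.0007] x [-0.547  0.837  0.   ] y [ 0.837  0.547 -0.   ]
```

Emit:
{"op": "move_arm", "data": {
  "steps": [
    {"delta_pos": [0, 0, 0], "rot": [0, 0, 5], "jaw": 1},
    {"delta_pos": [0, 0, 0], "rot": [0, 0, 5], "jaw": 1},
    {"delta_pos": [0, 0, 0], "rot": [0, 0, 0], "jaw": 1}
  ]
}}

```text
time_s: 5.65
position: [0.4911, -0.0091, 0.1127]
orientation: [-3.141, -0.0, 1.975]
force: [-3.4, 0.3, 7.5]
gripper_width: 0.0544
```

```bash
python3 to.py 0.4915 -0.0085 0.112
```

```text
t 5.65 pos [ 0.4911 -0.0091  0.1127] rpy [-3.1409e+00 -2.0000e-04  1.9751e+00] j [-0.1   0.38  0.08  2.06 -0.04  0.7   0.41] F [-3.4  0.3  7.5] T [ 0.09  0.58 -0.13] w 0.054366602903200355
tool delta [0.0004 0.0006 0.0007] x [-0.393  0.919  0.   ] y [ 0.919  0.393 -0.001]
```

Turned 50° so far, with no stop reached.

Emit:
{"op": "move_arm", "data": {
  "steps": [
    {"delta_pos": [0, 0, 0], "rot": [0, 0, 5], "jaw": 1},
    {"delta_pos": [0, 0, 0], "rot": [0, 0, 5], "jaw": 1},
    {"delta_pos": [0, 0, 0], "rot": [0, 0, 0], "jaw": 1}
  ]
}}

```text
time_s: 5.95
position: [0.491, -0.0092, 0.1127]
orientation: [-3.141, -0.0, 1.801]
force: [-3.8, -0.1, 8.5]
gripper_width: 0.0541
```

```bash
python3 to.py 0.4915 -0.0085 0.112
```

```text
t 5.95 pos [ 0.491  -0.0092  0.1127] rpy [-3.1406e+00 -1.0000e-04  1.8005e+00] j [-0.14  0.38  0.12  2.06 -0.07  0.7   0.25] F [-3.8 -0.1  8.5] T [ 0.05  0.67 -0.13] w 0.054141280068876266
tool delta [0.0005 0.0007 0.0007] x [-0.228  0.974  0.   ] y [ 0.974  0.228 -0.001]
```

Emit:
{"op": "move_arm", "data": {
  "steps": [
    {"delta_pos": [0, 0, 0], "rot": [0, 0, 4], "jaw": 1},
    {"delta_pos": [0, 0, 0], "rot": [0, 0, 4], "jaw": 1},
    {"delta_pos": [0, 0, 0], "rot": [0, 0, 0], "jaw": 1}
  ]
}}

```text
time_s: 6.25
position: [0.4909, -0.0097, 0.1126]
orientation: [-3.14, 0.002, 1.666]
force: [-3.7, -2.7, 7.2]
gripper_width: 0.0544
```

```bash
python3 to.py 0.4915 -0.0085 0.112
```

```text
t 6.25 pos [ 0.4909 -0.0097  0.1126] rpy [-3.1401e+00  1.7000e-03  1.6657e+00] j [-0.16  0.38  0.15  2.07 -0.08  0.7   0.13] F [-3.7 -2.7  7.2] T [-0.52  0.71  1.17] w 0.054446424477238575
tool delta [0.0012 0.0008 0.0006] x [-0.095  0.995 -0.002] y [ 0.995  0.095 -0.001]
```

The torque jumped to 1.17 N·m, so the cap is at its stop. I'll add a little more, hold, then release and rise.

Emit:
{"op": "move_arm", "data": {
  "steps": [
    {"delta_pos": [0, 0, 0], "rot": [0, 0, 2], "jaw": 1},
    {"delta_pos": [0, 0, 0], "rot": [0, 0, 0], "jaw": 1},
    {"delta_pos": [0, 0, 0], "rot": [0, 0, 0], "jaw": 1},
    {"delta_pos": [0, 0, 0], "rot": [0, 0, 0], "jaw": 1}
  ]
}}

```text
time_s: 6.65
position: [0.4908, -0.0108, 0.1125]
orientation: [-3.14, 0.003, 1.631]
force: [-3.2, -5.2, 6.2]
gripper_width: 0.0543
```

```bash
python3 to.py 0.4915 -0.0085 0.112
```

```text
t 6.65 pos [ 0.4908 -0.0108  0.1125] rpy [-3.1401e+00  2.5000e-03  1.6313e+00] j [-0.17  0.38  0.16  2.07 -0.09  0.7   0.1 ] F [-3.2 -5.2  6.2] T [-1.    0.74  1.09] w 0.05432253952988338
tool delta [0.0022 0.0008 0.0005] x [-0.06   0.998 -0.003] y [ 0.998  0.06  -0.002]
```

Emit:
{"op": "move_arm", "data": {
  "steps": [
    {"delta_pos": [0, 0, 0], "rot": [0, 0, 0], "jaw": -1},
    {"delta_pos": [0, 0, 0], "rot": [0, 0, 0], "jaw": -1},
    {"delta_pos": [0, 0, 0], "rot": [0, 0, 0], "jaw": -1},
    {"delta_pos": [0, 0, 0], "rot": [0, 0, 0], "jaw": -1},
    {"delta_pos": [0, 0, -0.02], "rot": [0, 0, 0], "jaw": -1},
    {"delta_pos": [0, 0, -0.03], "rot": [0, 0, 0], "jaw": -1},
    {"delta_pos": [0, 0, -0.03], "rot": [0, 0, 0], "jaw": -1},
    {"delta_pos": [0, 0, -0.02], "rot": [0, 0, 0], "jaw": -1}
  ]
}}

```text
time_s: 7.45
position: [0.4923, -0.0089, 0.2143]
orientation: [3.139, -0.0, 1.629]
force: [0.1, -0.0, 0.1]
gripper_width: 0.0854
```

```bash
python3 wr.py;python3 to.py 0.577 0.0665 0.2
```

```text
[[ 0.4923 -0.0089  0.2143]
 [ 0.4941 -0.0088  0.217 ]
 [ 0.4938 -0.0088  0.2153]
 [ 0.4927 -0.0088  0.2136]]
cap world, tool, extent [[ 4.917e-01 -8.900e-03  1.194e-01 -0.000e+00 -1.000e-03  9.490e-02
   5.830e-02  5.760e-02  8.700e-03]
 [ 4.917e-01 -8.800e-03  1.194e-01  0.000e+00 -3.100e-03  9.770e-02
   5.790e-02  5.730e-02  8.800e-03]
 [ 4.916e-01 -8.900e-03  1.194e-01 -1.000e-04 -2.700e-03  9.600e-02
   5.800e-02  5.750e-02  8.700e-03]
 [ 4.914e-01 -9.000e-03  1.195e-01 -2.000e-04 -1.400e-03  9.410e-02
   5.780e-02  5.760e-02  8.700e-03]]
knob world, tool, extent [[0.5769 0.0649 0.114  0.0687 0.0886 0.1005 0.0287 0.0293 0.0079]
 [0.577  0.0647 0.1139 0.0686 0.0863 0.1037 0.0291 0.0295 0.0078]
 [0.5771 0.0648 0.114  0.0686 0.0868 0.1019 0.0289 0.0299 0.0076]
 [0.5771 0.0647 0.1139 0.0683 0.0882 0.1001 0.0294 0.0296 0.0072]]
t 7.65 pos [ 0.4916 -0.0088  0.2124] rpy [ 3.1408e+00 -2.0000e-04  1.6289e+00] j [-0.19  0.23  0.18  1.99 -0.05  0.93  0.07] F [-0.7 -0.7  0.5] T [0.04 0.01 0.03] w 0.08526980767617967
tool delta [0.0702 0.0896 0.0125] x [-0.058  0.998  0.   ] y [0.998 0.058 0.001]
```

View pics/w_last.png

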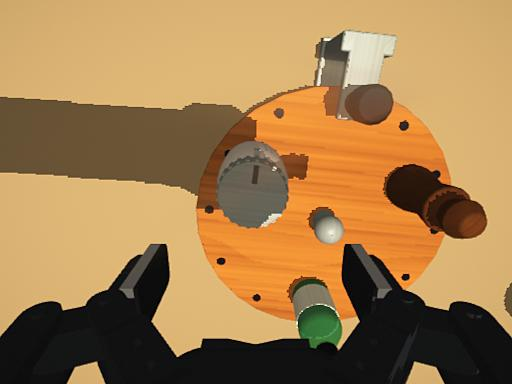

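The cap's rib is at (255,173) and slipped about 9° in the hand at the stop, so the cap turned roughly 61°. That fits a tight cap. The knob is at about (370,103). I'll go over it.

Emit:
{"op": "move_arm", "data": {
  "steps": [
    {"delta_pos": [0.0115, 0.0148, 0], "rot": [0, 0, 0], "jaw": -1},
    {"delta_pos": [0.0115, 0.0148, 0], "rot": [0, 0, 0], "jaw": -1},
    {"delta_pos": [0.0115, 0.0148, 0], "rot": [0, 0, 0], "jaw": -1},
    {"delta_pos": [0.0115, 0.0148, 0], "rot": [0, 0, 0], "jaw": -1},
    {"delta_pos": [0.0115, 0.0148, 0.01], "rot": [0, 0, 0], "jaw": -1},
    {"delta_pos": [0.0115, 0.0148, 0.02], "rot": [0, 0, 0], "jaw": -1},
    {"delta_pos": [0, 0, 0.02], "rot": [0, 0, 0], "jaw": -1},
    {"delta_pos": [0, 0, 0], "rot": [0, 0, 0], "jaw": -1}
  ],
  "newtons": 60
}}

```text
time_s: 8.45
position: [0.573, 0.0652, 0.1576]
orientation: [-3.133, 0.001, 1.63]
force: [-0.5, -0.6, 0.0]
gripper_width: 0.0849
```

```bash
python3 wr.py;python3 to.py 0.577 0.065 0.1
```

```text
[[0.573  0.0652 0.1576]
 [0.5739 0.0647 0.1594]
 [0.575  0.0646 0.1609]
 [0.5758 0.0646 0.162 ]]
cap world, tool, extent [[ 0.494  -0.0039  0.1182 -0.0645 -0.0824  0.0401  0.0456  0.0525  0.0062]
 [ 0.4928 -0.0039  0.118  -0.064  -0.0845  0.0419  0.0464  0.0549  0.0063]
 [ 0.4923 -0.0032  0.1182 -0.0633 -0.0862  0.0431  0.0473  0.0562  0.0064]
 [ 0.492  -0.0027  0.118  -0.0628 -0.0876  0.0441  0.0471  0.0564  0.006 ]]
knob world, tool, extent [[ 5.770e-01  6.520e-02  1.138e-01 -2.000e-04  4.400e-03  4.380e-02
   2.960e-02  2.930e-02  7.500e-03]
 [ 5.770e-01  6.540e-02  1.140e-01  5.000e-04  3.400e-03  4.550e-02
   2.940e-02  2.890e-02  7.800e-03]
 [ 5.770e-01  6.500e-02  1.138e-01  3.000e-04  2.200e-03  4.710e-02
   3.020e-02  2.900e-02  7.600e-03]
 [ 5.771e-01  6.500e-02  1.138e-01  4.000e-04  1.500e-03  4.820e-02
   2.960e-02  2.910e-02  7.000e-03]]
t 8.65 pos [0.5763 0.0646 0.1627] rpy [3.1413e+00 2.0000e-04 1.6280e+00] j [-0.27  0.44  0.14  1.82 -0.07  0.89 -0.04] F [-0.1  0.4  0.7] T [-0.    0.02  0.03] w 0.0851704449059398
tool delta [0.0004 0.0007 0.0627] x [-0.057  0.998 -0.   ] y [0.998 0.057 0.   ]
```

Aligned to within 1 mm (knob at 0.577, 0.065). Now descend to TCP z ≈ 0.101.

Emit:
{"op": "move_arm", "data": {
  "steps": [
    {"delta_pos": [0.0003, 0, 0.01], "rot": [0, 0, 0], "jaw": -1},
    {"delta_pos": [0, 0, 0.012], "rot": [0, 0, 0], "jaw": -1},
    {"delta_pos": [0, 0, 0.012], "rot": [0, 0, 0], "jaw": -1},
    {"delta_pos": [0, 0, 0.012], "rot": [0, 0, 0], "jaw": -1},
    {"delta_pos": [0, 0, 0.01], "rot": [0, 0, 0], "jaw": -1},
    {"delta_pos": [0, 0, 0.005], "rot": [0, 0, 0], "jaw": -1},
    {"delta_pos": [0, 0, 0], "rot": [0, 0, 0], "jaw": -1},
    {"delta_pos": [0, 0, 0], "rot": [0, 0, 0], "jaw": -1}
  ]
}}

```text
time_s: 9.45
position: [0.5764, 0.0653, 0.1013]
orientation: [3.141, -0.0, 1.629]
force: [1.4, 0.0, -0.6]
gripper_width: 0.0856
```

```bash
python3 wr.py;python3 to.py 0.577 0.065 0.1
```

```text
[[0.5764 0.0653 0.1013]
 [0.5766 0.0654 0.1016]
 [0.5767 0.0654 0.1018]
 [0.5767 0.0654 0.1019]]
cap world, tool, extent [[ 0.4989  0.0094  0.1206 -0.0515 -0.0808 -0.0193  0.0141  0.0166  0.0058]
 [ 0.499   0.0095  0.1208 -0.0513 -0.0809 -0.0192  0.0146  0.0169  0.0051]
 [ 0.4986  0.0089  0.1204 -0.0521 -0.0815 -0.0187  0.0152  0.0168  0.0051]
 [ 0.4994  0.0092  0.1208 -0.0517 -0.0806 -0.019   0.014   0.016   0.0049]]
knob world, tool, extent [[ 5.770e-01  6.630e-02  1.136e-01  1.100e-03  6.000e-04 -1.230e-02
   2.730e-02  2.920e-02  7.200e-03]
 [ 5.769e-01  6.690e-02  1.137e-01  1.500e-03  3.000e-04 -1.210e-02
   2.810e-02  2.960e-02  7.400e-03]
 [ 5.768e-01  6.600e-02  1.139e-01  4.000e-04  0.000e+00 -1.210e-02
   2.920e-02  2.940e-02  7.800e-03]
 [ 5.769e-01  6.610e-02  1.137e-01  9.000e-04  1.000e-04 -1.180e-02
   2.830e-02  2.930e-02  7.400e-03]]
t 9.65 pos [0.5766 0.0654 0.1019] rpy [ 3.1405e+00 -2.0000e-04  1.6287e+00] j [-0.26  0.52  0.12  1.85 -0.09  0.77 -0.03] F [-0.2  0.3 -0.3] T [0.07 0.06 0.01] w 0.08510241335647253
tool delta [-0.0004  0.0003  0.0019] x [-0.058  0.998  0.   ] y [0.998 0.058 0.001]
```

View pics/w_last.png

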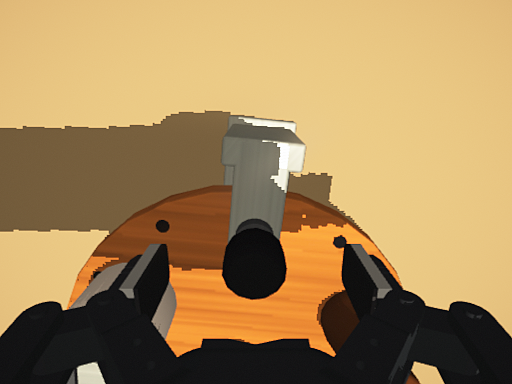

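The knob at (255,262) sits centred between the pads, clear of the cap and the mill. Close the jaws.

Emit:
{"op": "move_arm", "data": {
  "steps": [
    {"delta_pos": [0, 0, 0.001], "rot": [0, 0, 0], "jaw": 1},
    {"delta_pos": [0, 0, 0], "rot": [0, 0, 0], "jaw": 1},
    {"delta_pos": [0, 0, 0], "rot": [0, 0, 0], "jaw": 1},
    {"delta_pos": [0, 0, 0], "rot": [0, 0, 0], "jaw": 1},
    {"delta_pos": [0, 0, 0], "rot": [0, 0, 0], "jaw": 1},
    {"delta_pos": [0, 0, 0], "rot": [0, 0, 0], "jaw": 1},
    {"delta_pos": [0, 0, 0], "rot": [0, 0, 0], "jaw": 1},
    {"delta_pos": [0, 0, 0], "rot": [0, 0, 0], "jaw": 1}
  ],
  "newtons": 60
}}

```text
time_s: 10.45
position: [0.5762, 0.0654, 0.1006]
orientation: [3.142, -0.0, 1.629]
force: [-1.4, 0.2, 5.2]
gripper_width: 0.028
```

```bash
python3 to.py 0.577 0.065 0.121
```

```text
t 10.45 pos [0.5762 0.0654 0.1006] rpy [ 3.1415e+00 -1.0000e-04  1.6287e+00] j [-0.26  0.53  0.12  1.86 -0.09  0.77 -0.03] F [-1.4  0.2  5.2] T [-0.06  0.44  0.03] w 0.0279870530747739
tool delta [-0.0004  0.0008 -0.0204] x [-0.058  0.998  0.   ] y [0.998 0.058 0.   ]
```

Emit:
{"op": "move_arm", "data": {
  "steps": [
    {"delta_pos": [0, 0, -0.003], "rot": [0, 0, 0], "jaw": 1},
    {"delta_pos": [0, 0, -0.003], "rot": [0, 0, 0], "jaw": 1},
    {"delta_pos": [0, 0, -0.003], "rot": [0, 0, 0], "jaw": 1},
    {"delta_pos": [0, 0, -0.003], "rot": [0, 0, 0], "jaw": 1},
    {"delta_pos": [0, 0, -0.003], "rot": [0, 0, 0], "jaw": 1},
    {"delta_pos": [0, 0, -0.003], "rot": [0, 0, 0], "jaw": 1},
    {"delta_pos": [0, 0, 0], "rot": [0, 0, 0], "jaw": 1},
    {"delta_pos": [0, 0, 0], "rot": [0, 0, 0], "jaw": 1}
  ]
}}

```text
time_s: 11.25
position: [0.5761, 0.0654, 0.1182]
orientation: [3.142, -0.0, 1.629]
force: [3.4, -0.1, -10.0]
gripper_width: 0.028
```

```bash
python3 to.py 0.577 0.065 0.121
```

```text
t 11.25 pos [0.5761 0.0654 0.1182] rpy [ 3.1416 -0.      1.6287] j [-0.26  0.5   0.13  1.85 -0.09  0.8  -0.03] F [  3.4  -0.1 -10. ] T [ 0.1  -0.8   0.03] w 0.027975983531580317
tool delta [-0.0004  0.0008 -0.0028] x [-0.058  0.998  0.   ] y [0.998 0.058 0.   ]
```

Emit:
{"op": "move_arm", "data": {
  "steps": [
    {"delta_pos": [0, 0, -0.0015], "rot": [0, 0, 0], "jaw": 1},
    {"delta_pos": [0, 0, -0.0015], "rot": [0, 0, 0], "jaw": 1},
    {"delta_pos": [0, 0, 0], "rot": [0, 0, 0], "jaw": 1},
    {"delta_pos": [0, 0, 0], "rot": [0, 0, 0], "jaw": 1},
    {"delta_pos": [0, 0, 0], "rot": [0, 0, 0], "jaw": 1}
  ]
}}

```text
time_s: 11.75
position: [0.5761, 0.0654, 0.1208]
orientation: [-3.141, 0.0, 1.629]
force: [5.1, 0.9, -12.9]
gripper_width: 0.0279
```

```bash
python3 to.py 0.577 0.065 0.121; python3 - <<'E'
from h import *
p,d,W=cloud("scene");a=p[165:265,190:320]
p2,d2,W2=cloud("wrist") if 0 else (None,)*3
w,_=camera("wrist")
cv2.imwrite("pics/end.png",np.hstack([cv2.resize(a,(500,384),interpolation=2),w[:,100:400]]))
E
```

```text
t 11.75 pos [0.5761 0.0654 0.1208] rpy [-3.1414e+00  1.0000e-04  1.6288e+00] j [-0.26  0.5   0.13  1.85 -0.08  0.81 -0.03] F [  5.1   0.9 -12.9] T [ 0.09 -1.2  -0.02] w 0.027906192923071345
tool delta [-0.0004  0.0008 -0.0002] x [-0.058  0.998 -0.   ] y [ 0.998  0.058 -0.   ]
```

View pics/end.png

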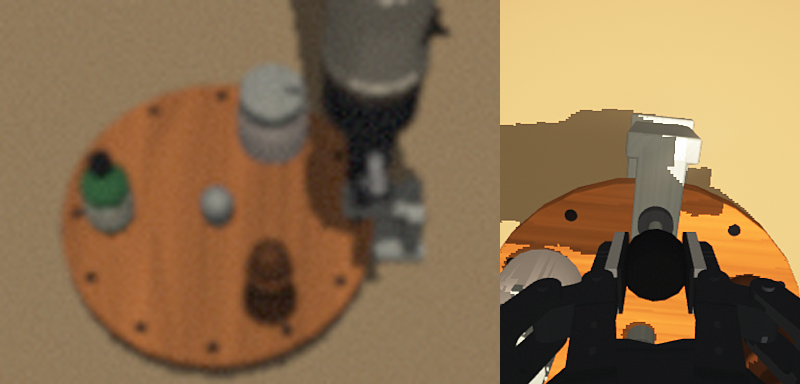

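The knob is still firmly between the pads (right view, about (655,265)). The TCP has risen 20.2 mm, and the pull is 12.9 N, above the spring's 9.5 N, so the pin is at its stop. Bottle and mill are standing in place. Handing in.

```bash
python3 -c "
from station import *
print(sign_off()); s=observe(); print(s['time_s'],s['position'],s['force'],s['gripper_width'])"
```

```text
the job is handed in; nothing more can be done
None
the job is handed in; nothing more can be done
```

The jar's cap is tight and I'm holding the index pin fully up by its knob. The job is handed in at about 12 s of the 35 s allowed; the hand-in gives no verdict.

- **Cap:** I turned the hand 70° clockwise. For the first 60° the cap turned with almost no resistance. The torque then jumped from about 0.1 to 1.2 N·m and the grip slipped by about 9°, so the cap turned roughly 61° before meeting its stop. I judged this from the torque and the rib's position in the picture, not from a direct reading of the joint.
- **Pin:** I gripped the knob with 60 N and raised it 20.2 mm. The last downward pull was 12.9 N, more than the spring's 9.5 N at the stop, so the pin is up against it. The finger opening stayed at 28 mm and the last wrist picture shows the knob still held between the pads.
- **Everything else:** In the last picture the oil bottle and pepper mill are upright and look unmoved. I did not re-measure the items on the counter, but the arm's path stayed clear of them. No check failed or disagreed.

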